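# Fit a thread-rack divider and hold its hidden latch bolt

## Robot

A 7-joint arm with a two-finger parallel gripper is mounted at the origin on the work surface. World frame = base frame: x ahead of the robot, y to its left, z up, the work surface at z = 0. Lengths are in mm, angles in rad, forces in N, time in s.
With the tool pointing down it reaches from about 350 to 900 mm from the base axis. Payload 8.1 kg.
Tool frame: the origin (TCP) lies between the finger pads, 19 mm behind the fingertips; this is the grasp point; z points along the fingers, y is the line along which they close (so a half turn about z gives the same grasp; the last joint's range is limited). The gripper opens to 92 mm and grips with 3 to 60 N. Pads are 19 mm wide; open, the fingers measure 130 mm over their backs; the gripper's body (75 mm by 190 mm) begins 47 mm behind the grasp point.
Start: joints at [1.075, 0.434, 0.025, 1.573, -0.012, 1.134, -0.075], TCP at [239.214, -577.423, 245.542] pointing down, gripper open.
Joint ranges: [-2.62, 2.62], [-0.44, 2.09], [-1.27, 1.32], [0.08, 2.57], [-1.32, 4.46], [0.12, 2], [-2.74, 2.74]. Speed limits (rad/s): [2.22, 2.22, 3.01, 3.01, 3.14, 3.14, 3.14].

## Interface

Orientations are given as a 3x3 rotation matrix whose columns are the frame's x, y, z axes.
In Python, from rig import manip, viewer, job gives the robot as it stands. The module is installed in compiled form; this text tells all that it offers.
- The arm moves only by the shell command python3 -m creep FILE [FORCE], which reads ROWS from the file FILE. ROWS is a JSON list of rows, 1 to 10 of them, each an object with the fields finger_gap (the opening from 0.0 (shut) to 1.0 (fully open)), d (a list: dx, dy, dz in mm), rz (a turn about the tool's z in rad); a field left out counts as zero (the opening has to be given); each row shifts and turns the commanded pose from where the row before left it, along the tool's axes as they then stand; what a row does not reach is not made up. A row lasts 1/10 s, in which the tool goes at most 50 mm and 0.15 rad, less where a joint would pass 70% of its speed; a pose out of reach is approached as far as the arm can. The fingers move at their own pace and stop on an object; FORCE is the grip in N (left out, the last holds). Time passes only in rows, so rows that do not move let the fingers close. It prints the time, the measured TCP pose, the force, the opening and the grip force at its end. Input that does not fit is refused with a message, and nothing moves.
- manip.sense(): the state, without advancing time (a new reading comes with each control period).
- viewer.capture(name): name is "scene" or "top"; returns (picture, depth): 384x512x3 uint8, red, green, blue; 384x512 float32, mm along the optical axis (not along the pixel's ray), 0 where there is no reading.
- viewer.get_calibration(name): a dict with "mtx" (3x3 intrinsics, pixels), "eye" and "attitude" of the camera in the world. Camera axes: x right, y down, z forward; pixel columns grow to the right and rows downward; lengths in mm; the calibration is good to about 2 mm. A picture is of the moment at which its call begins. get_calibration takes no time and is no camera call.
- job.job_done(): hands the job in; it is judged then, once.
The state is a dict: "clock": time; "joint_pos": joint angles; "joint_velocities": joint speeds; "effort": joint torques, N m; "position": TCP position; "tool_rot": TCP orientation; "ft_force": force on the tool from outside, world axes, zero at the start; "torque": the same for the moment, N m; "finger_gap": opening from 0.0 (shut) to 1.0 (fully open); "grip_force": force on a finger pad.
Only numpy, scipy, OpenCV 4.12 (cv2) and the standard library are available. Lean on these libraries where they do the work, as an engineer would, in place of code of your own. Each camera call takes 0.05 s, during which the arm holds its last target. There are 200 camera calls.

## Task

Stand the red divider on edge in the empty slot of the thread rack, pushed fully down and centred along the slot, and let go of it. Then reach down into the narrow gap behind the grey bracket, grip the hidden bolt head, turn it until the brass latch finger lies level over the divider, and keep holding the head against its spring so that it cannot turn back while I tighten the nut in front: finish still gripping it. Do not shift the other dividers or the spools.

Things in the scene. Friction and masses are not known exactly. Their poses are not given: they have to be found in the camera images.
- divider: red plastic divider, a flat plate 130 mm long (its x), 8 mm thick (y), 90 mm tall (z), about 0.11 kg; origin: centre of its lower edge. It starts on edge in a small wooden stand (110 x 60 mm, slot floor 10 mm above the table, cheeks to 32 mm), so its top is 100 mm above the table. Pinch it across its thickness near the top.
- slot (a point): centre of the floor of the empty slot in the pale wooden rack (fixed), 10 mm above the table; x along the slot, y across (left), z up. Slot 140 mm long, open at both ends, 11 mm wide, 28 mm deep, with a flared mouth 25 mm wide whose lips top out 47 mm above the table. A seated divider has its origin here, its top 100 mm above the table.
- bolt_head: brass hexagon bolt head in the gap behind the bracket's near plate, 24 mm across flats, 14 mm thick; origin: its centre, 110 mm above the table, 103 mm to +x and 60 mm to -y of slot. x: bolt axis, parallel to slot's x. y: square to the pair of flats to pinch from above; about x it is turned +0.425 rad from level with the latch open, -0.425 with the latch level. Turns with joint latch.
- gap (a point): middle of the narrow gap of the grey steel U bracket on the rack, at the bolt's axis (axes as slot). The gap is 44 mm wide in x, between two upright plates 6 mm thick and 80 mm wide (y, centred on the bolt); the near plate's top is 20 mm above this point, the far one's 14 mm. Open at the top and both sides; floor 94 mm below.
- latch (a joint): angle (rad) of the bolt and its brass latch finger about bolt_head's x. 0: finger level, pointing to +y over the slot; positive: finger raised. A spring always turns it open to a stop at 0.85 (0.08 N m there, 0.16 N m at level): it starts there and turns back when let go. Lower stop -0.12.
- latch_tip (a point): free end of the brass latch finger (72 mm long from the bolt's axis, 12 x 8 mm section), on the robot's side of the bracket. With the finger level it reaches over the far end of the slot, its underside 6 mm above a seated divider; open, it leaves the slot free from above but its tip stands 165 mm above the table beside it: carry things over higher than that.
- spool_green: green thread spool, 34 mm diameter, 45 mm tall, standing on the rack's base in front of the bracket (about 70 mm in front of the slot point's x, on the bracket's side). Bystander; origin: centre of its underside.
- spool_orange: orange thread spool, 40 mm diameter, 50 mm tall, standing on the table. Bystander; origin: centre of its underside.
- spool_yellow: yellow thread spool, 40 mm diameter, 50 mm tall, standing on the table. Bystander; origin: centre of its underside.
- spool_red: red thread spool, 40 mm diameter, 50 mm tall, standing on the table. Bystander; origin: centre of its underside.
- divider_white: white divider, same size as the red one, already standing in the slot 75 mm to the left (+y of slot) of the empty one. Bystander; origin: centre of its underside.
- divider_blue: blue divider, same size, standing in the slot 120 mm to the left of the empty one. Bystander; origin: centre of its underside.
There are look-alikes about, which are no part of the job. What is meant by the divider is not purple, and is the smaller of those in its own colour.

How it is judged (in metres and radians):
On the way, in this order (a step that is already met when the one before it is completed fails the run):
1. the red divider stands seated in the empty slot, released (z of divider in the frame of slot between -0.004 and 0.006 m and y of divider in the frame of slot between -0.007 and 0.007 m and x of divider in the frame of slot between -0.025 and 0.025 m and angle between divider's own z axis and vertical below 0.2 rad and angle between the x axis of divider and the x axis of slot, either way round below 0.12 rad and contact force between the fingers and divider below 0.1 N and linear speed of divider below 0.03 m/s), for 0.2 s.
2. the latch is turned level by the gripped bolt head (value of joint latch between -0.13 and 0.13 rad and contact force between the fingers and bolt_head above 5 N and distance between the grasp point and bolt_head below 0.035 m), for 0.2 s.
At the end, for the whole second after the job is handed in: Red divider at rest in the slot: within 6 mm of the floor, 7 mm across, 25 mm along, leaning under 0.2 rad, aligned within 0.12 rad. Latch still and within 0.13 rad of level; the fingers, TCP within 35 mm of the head's centre, press on the bolt with more than 5 N in all (all of step 2 and z of divider in the frame of slot between -0.004 and 0.006 m and y of divider in the frame of slot between -0.007 and 0.007 m and x of divider in the frame of slot between -0.025 and 0.025 m and angle between divider's own z axis and vertical below 0.2 rad and angle between the x axis of divider and the x axis of slot, either way round below 0.12 rad and linear speed of divider below 0.03 m/s and velocity of joint latch between -0.1 and 0.1 rad/s); the arm keeps its last pose, push and grip.
It fails at once if another divider shifted by more than 30 mm (distance of any of divider_white, divider_blue from where it was at the start of the episode above 0.03 m).
It fails at once if a spool shifted by more than 30 mm (distance of any of spool_green, spool_orange, spool_yellow, spool_red from where it was at the start of the episode above 0.03 m).
It also fails if it takes over 59 s, if anything falls off the work surface, if the arm or the gripper's body presses on something with over 40 N, if the wrist force passes 120 N, or if a joint passes its speed limit or range.

## Working session

There is one attempt and no reset: what is moved stays moved. The work goes in short steps, Python scripts to look and compute and a shell command to move; the robot and the scene stay as the last step left them, time stands still between calls to the robot, and variables do not carry over. Pictures are saved under pics/ and viewed, at most 10 in all, crops included, and the job is handed in when it is done.

```bash
mkdir -p pics; cat > h.py <<'E'
import numpy as np,cv2
from rig import manip,viewer,job
def cap(n,f=None):
    p,d=viewer.capture(n)
    if f: cv2.imwrite('pics/'+f,p[:,:,::-1])
    return p,d
def cal(n):
    c=viewer.get_calibration(n); return np.array(c['mtx']),np.array(c['eye']),np.array(c['attitude'])
def cloud(n,d):
    K,e,R=cal(n); v,u=np.indices(d.shape)
    c=np.stack([(u-K[0,2])/K[0,0]*d,(v-K[1,2])/K[1,1]*d,d],-1)
    return c@R.T+e
E
python3 - <<'E'
from h import *
for n in('scene','top'):
    p,d=cap(n,n+'0.png'); np.savez('pics/'+n+'0.npz',p=p,d=d); print(cal(n),(d>0).mean())
s=manip.sense();print(s)
E
```

```text
(array([[497.75588239,   0.        , 249.15494916],
       [  0.        , 497.75588239, 180.97564565],
       [  0.        ,   0.        ,   1.        ]]), array([1525.56316862, -538.97950511,  777.56256317]), array([[ 0.46483989,  0.48208354, -0.74264348],
       [ 0.8853938 , -0.25186303,  0.39069533],
       [ 0.00130335, -0.8391427 , -0.54390976]])) 0.9906463623046875
(array([[396.25275497,   0.        , 253.97961178],
       [  0.        , 396.25275497, 192.01654758],
       [  0.        ,   0.        ,   1.        ]]), array([405.52789813, -36.09225658, 993.29712027]), array([[-0.02815798, -0.98577847,  0.16567421],
       [-0.99953095,  0.02976318,  0.0072137 ],
       [-0.0120421 , -0.16539337, -0.98615416]])) 0.9959564208984375
{'clock': 0.1, 'joint_pos': array([ 1.07538597,  0.43514374,  0.0250095 ,  1.57403932, -0.01161754,
        1.13394578, -0.075072  ]), 'joint_velocities': array([-0.00094056, -0.00180404,  0.00033276, -0.00163948,  0.0001553 ,
       -0.00075465,  0.00126025]), 'effort': array([ 4.27183302e-03, -6.69130039e+01,  9.88758802e-01, -3.15147471e+01,
       -6.04243786e-02,  3.74278170e-02,  5.65948415e-05]), 'position': array([ 239.01538619, -577.0248826 ,  244.81691655]), 'tool_rot': array([[ 9.23868200e-01,  3.82710243e-01, -6.46679453e-04],
       [ 3.82710769e-01, -9.23867388e-01,  1.23128191e-03],
       [-1.26221858e-04, -1.38503339e-03, -9.99999033e-01]]), 'ft_force': array([ 0.68702388, -0.42837999,  0.76801533]), 'torque': array([ 0.02532694, -0.03737133, -0.0093209 ]), 'grip_force': 0.0, 'finger_gap': 0.9981331457092357}
```

View pics/scene0.png

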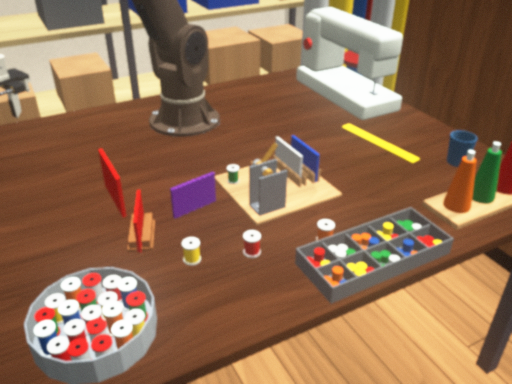

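View pics/top0.png

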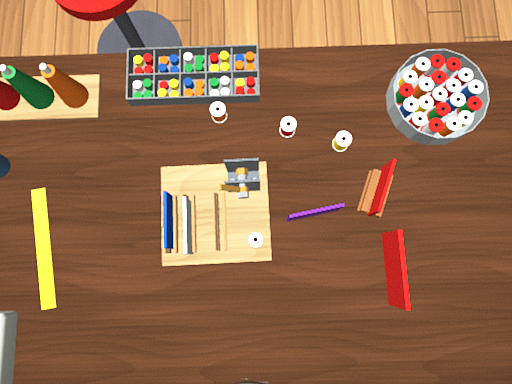

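Top: the red divider stands in its wooden stand at about (383,188), with the larger red look-alike at (397,270). The rack is at (215,213), its empty slot between lips at about x=217–226, with white at (187,223), blue at (168,222) and the bracket at (242,175).

```bash
cat >> h.py <<'E'
def rect(P):
    c,(a,b),t=cv2.minAreaRect(P[:,:2].astype(np.float32))
    bx=cv2.boxPoints((c,(a,b),t)); e=[bx[1]-bx[0],bx[2]-bx[1]]; L=max(e,key=np.linalg.norm)
    return np.round(c,1),sorted(np.round([a,b],1)),round(float(np.arctan2(L[1],L[0]))%np.pi,4)
def mask(p,name):
    h=cv2.cvtColor(p,cv2.COLOR_RGB2HSV); H,S,V=[h[...,i].astype(int) for i in range(3)]
    return dict(red=((H<6)|(H>174))&(S>180)&(V>90),blue=(H>105)&(H<125)&(S>130)&(V>60),white=(S<50)&(V>150),wood=(H>8)&(H<28)&(S>40)&(S<190)&(V>110),grey=(S<70)&(V>50),brass=(H>12)&(H<28)&(S>120)&(V>100))[name]
E
python3 - <<'E'
from h import *
for n in('scene','top'):
    f=np.load(f'pics/{n}0.npz');p,d=f['p'],f['d'];X=cloud(n,d);x,y,z=X[...,0],X[...,1],X[...,2]
    print(n)
    m=mask(p,'red')&(z>15)&(z<180)&(x>200)&(x<750)&(y<-250)
    k,l,st,_=cv2.connectedComponentsWithStats(m.astype(np.uint8))
    for i in range(1,k):
        if st[i,4]>60:
            Q=X[l==i];zt=np.percentile(Q[:,2],98);T=Q[Q[:,2]>zt-8]
            print('red',st[i],zt.round(1),rect(Q),'top',rect(T),len(T))
    roi=(x>350)&(x<720)&(y>-80)&(y<260)
    for c in('blue','white'):
        m=mask(p,c)&roi&(z>90)&(z<108)&(y>50);T=X[m];print(c,len(T)); 
        if len(T)>9:print(rect(T),T[:,2].max())
    m=mask(p,'grey')&roi&(z>100)&(z<150)&(y<60);T=X[m];print('grey',len(T),rect(T),T.min(0),T.max(0))
    m=roi&(z>40)&(z<52)&mask(p,'wood');k,l,st,_=cv2.connectedComponentsWithStats(m.astype(np.uint8))
    for i in range(1,k):
        if st[i,4]>15: print('lip',st[i],rect(X[l==i]),X[l==i][:,2].mean())
    m=roi&(z>100)&(z<180)&mask(p,'brass');T=X[m];print('brass',len(T)); 
    if len(T)>5: print(T.min(0),T.max(0))
p=cv2.imread('pics/top0.png')[140:280,140:290];q=cv2.imread('pics/scene0.png')[120:230,210:340]
cv2.imwrite('pics/crop.png',np.hstack([cv2.resize(p,(400,373)),cv2.resize(q,(400,373))]))
E
```

```text
scene
red [ 99 148  27  65 661] 119.5 (array([ 379. , -346.5]), [np.float64(11.4), np.float64(174.8)], 0.0189) top (array([ 378.8, -346.5]), [np.float64(11.2), np.float64(173.1)], 0.0178) 167
red [133 189  11  62 398] 101.0 (array([ 567.5, -331.6]), [np.float64(9.0), np.float64(134.5)], 2.7765) top (array([ 566.8, -331. ]), [np.float64(8.8), np.float64(132.3)], 2.7643) 132
red [ 84 274  16  12 130] 62.1 (array([ 721.1, -477.6]), [np.float64(29.1), np.float64(32.5)], 2.2146) top (array([ 721.1, -477.6]), [np.float64(29.1), np.float64(32.5)], 2.2146) 130
blue 110
(array([504.5, 173.9]), [np.float64(10.5), np.float64(127.4)], 0.0366) 102.31549655887079
white 127
(array([489. , 131.2]), [np.float64(12.4), np.float64(130.4)], 0.0276) 102.28587029922244
grey 545 (array([590.8,  -1.4]), [np.float64(81.1), np.float64(93.3)], 3.136) [544.12953154 -42.22660174 100.01303904] [637.38940948  38.88954901 132.81441415]
lip [273 153  28  25  63] (array([497.3, 123. ]), [np.float64(13.1), np.float64(146.8)], 0.0093) 44.875950654445106
lip [301 169   7   7  28] (array([556.7, 141. ]), [np.float64(14.1
[... 1132 characters left out ...]
at64(137.5)], 0.0207) 44.327747887443174
lip [222 192   5  59 167] (array([497.1,  45.1]), [np.float64(8.5), np.float64(139.3)], 0.0122) 44.828677429269916
lip [173 195   4  58 147] (array([495.1, 165.1]), [np.float64(8.4), np.float64(138.1)], 0.0194) 45.06519780944739
lip [191 194   4  58 152] (array([495.9, 120.5]), [np.float64(8.2), np.float64(137.1)], 0.0056) 44.63730846152851
lip [182 215   1  17  17] (array([494.8, 145.5]), [np.float64(1.1), np.float64(38.4)], 3.1363) 45.46702069367119
lip [164 249   4   5  16] (array([429.2, 184.9]), [np.float64(6.3), np.float64(9.7)], 3.0524) 43.93247098500119
brass 212
[552.48334104 -15.18925361 102.9898386 ] [608.48600397  44.31950392 166.83071599]
```

View pics/crop.png

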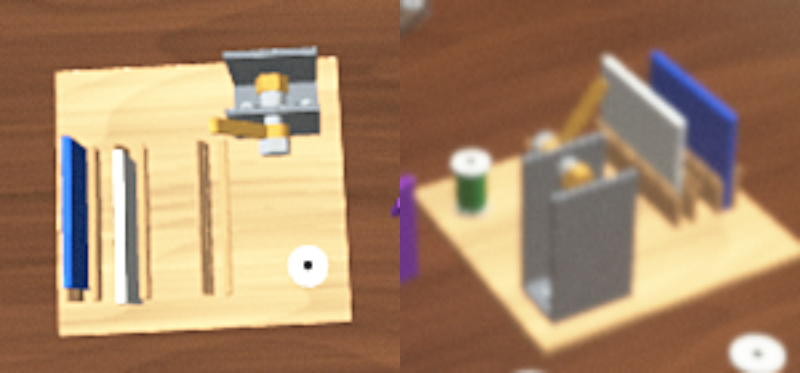

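The crop shows the rack square to the view. The empty slot is between the lips at about (215,220), and the brass head is between the bracket plates at about (272,85), with the raised finger to its left at (230,126).

From both views, slot ≈ (498, 55.6) with yaw ≈ 0.018, and divider ≈ (565, -331.6) with yaw -0.373.

```bash
echo '[{"finger_gap":0.5,"rz":0.128},{"finger_gap":0.5,"rz":0.128},{"finger_gap":0.5,"rz":0.128},{"finger_gap":0.5,"rz":0.128},{"finger_gap":0.5,"rz":0.128},{"finger_gap":0.5,"rz":0.126}]' > m.json && python3 -m creep m.json 30
echo '[{"finger_gap":0.5,"d":[22.9,-38.6,0]},{"finger_gap":0.5,"d":[22.9,-38.6,0]},{"finger_gap":0.5,"d":[22.9,-38.6,0]},{"finger_gap":0.5,"d":[22.9,-38.6,0]},{"finger_gap":0.5,"d":[22.9,-38.6,0]},{"finger_gap":0.5,"d":[22.9,-38.6,0]},{"finger_gap":0.5,"d":[22.9,-38.6,0]},{"finger_gap":0.5,"d":[22.9,-38.6,0]},{"finger_gap":0.5,"d":[22.9,-38.6,0]},{"finger_gap":0.5}]' > m.json && python3 -m creep m.json
cat >> h.py <<'E'
def togo(tx,ty,tz,yaw):
    s=manip.sense();R=s['tool_rot'];p=s['position']
    a=np.arctan2(R[1,0],R[0,0]);print('t',s['clock'],'pos',p.round(1),'yaw',a.round(3),'tilt',R[:2,2].round(3),'turn',round(a-yaw,3),'dtool',(R.T@(np.array([tx,ty,tz])-p)).round(1),'F',s['ft_force'].round(1),'gap',(s['finger_gap']*92).round(1),'grip',round(s['grip_force'],1))
E
python3 - <<'E'
from h import *
togo(557.5,-328.7,84,-.373)
# bracket detail along x
for n in('scene','top'):
    f=np.load(f'pics/{n}0.npz');p,d=f['p'],f['d'];X=cloud(n,d);x,y,z=X[...,0],X[...,1],X[...,2]
    roi=(x>535)&(x<660)&(y>-55)&(y<55)
    m=roi&mask(p,'grey')&(z>112)&(z<135)&(abs(y)>18);print(n,'plate tops',np.histogram(x[m],bins=np.arange(535,660,4)))
    m=roi&mask(p,'brass')&(x>572);print('head',X[m].min(0),X[m].max(0),np.median(X[m],0),m.sum())
    m=roi&mask(p,'brass')&(x<572);print('finger',X[m].min(0),X[m].max(0))
E
```

```text
clock: 0.7
position: [239.1, -577.2, 245.1]
tool_rot: [[0.929, -0.37, -0.0], [-0.37, -0.929, 0.001], [-0.001, -0.001, -1.0]]
ft_force: [-0.0, 0.1, 0.3]
finger_gap: 0.534
grip_force: 0.0
clock: 1.7
position: [563.5, -321.7, 244.5]
tool_rot: [[0.935, -0.355, 0.002], [-0.355, -0.935, 0.004], [0.0, -0.005, -1.0]]
ft_force: [0.5, 0.9, -0.1]
finger_gap: 0.502
grip_force: 0.0Traceback (most recent call last):
  File "<stdin>", line 2, in <module>
  File "h.py", line 22, in togo
    a=np.arctan2(R[1,0],R[0,0]);print('t',s['clock'],'pos',p.round(1),'yaw',a.round(3),'tilt',R[:2,2].round(3),'turn',round(a-yaw,3),'dtool',(R.T@(np.array([tx,ty,tz])-p)).round(1),'F',s['ft_force'].round(1),'gap',(s['finger_gap']*92).round(1),'grip',round(s['grip_force'],1))
                                                                                                                                                                                                                      ^^^^^^^^^^^^^^^^^^^^^^^^^^
AttributeError: 'float' object has no attribute 'round'
```

```bash
sed -i "s/(s\['finger_gap'\]\*92).round(1)/round(s['finger_gap']*92,1)/" h.py
python3 - <<'E'
from h import *
pt,dt=cap('top','top1.png')
togo(557.5,-328.7,84,-.373)
for n in('scene','top'):
    f=np.load(f'pics/{n}0.npz');p,d=f['p'],f['d'];X=cloud(n,d);x,y,z=X[...,0],X[...,1],X[...,2]
    roi=(x>535)&(x<660)&(y>-55)&(y<55)
    m=roi&mask(p,'grey')&(z>112)&(z<135)&(abs(y)>18);h=np.histogram(x[m],bins=np.arange(535,660,4));print(n,'plate tops',[(int(b),int(a)) for a,b in zip(*h) if a])
    m=roi&mask(p,'brass')&(x>572);print('head',X[m].min(0).round(),X[m].max(0).round(),np.median(X[m],0).round(),m.sum())
    m=roi&mask(p,'brass')&(x<572);print('finger',X[m].min(0).round(),X[m].max(0).round())
E
```

```text
t 1.75 pos [ 560.6 -325.1  244.6] yaw -0.367 tilt [-0.     0.002] turn 0.006 dtool [ -1.4   4.8 160.6] F [-0.5 -0.4 -0.6] gap 46.3 grip 0.0
scene plate tops [(571, 1), (575, 10), (579, 62), (583, 38), (623, 3), (627, 22), (631, 53), (635, 2)]
head [ 572.  -54. -759.] [656.  55. 123.] [ 601.   12. -748.] 369
finger [ 535.  -55. -760.] [572.  55. 166.]
top plate tops [(571, 41), (575, 33), (579, 2), (619, 13), (623, 42), (627, 14)]
head [572. -52.  -4.] [654.  54. 126.] [602.  -2. 118.] 92
finger [552. -14. 113.] [565.  44. 167.]
```

```bash
echo '[{"finger_gap":0.5},{"finger_gap":0.5},{"finger_gap":0.5,"d":[0,0,40]},{"finger_gap":0.5,"d":[0,0,40]},{"finger_gap":0.5},{"finger_gap":0.5}]' > m.json && python3 -m creep m.json >/dev/null
python3 - <<'E'
from h import *
togo(557.5,-328.7,84,-.373)
p,d=cap('scene');X=cloud('scene',d);m=mask(p,'red')&(X[...,2]>92)&(X[...,2]<106)&(X[...,0]>480)&(X[...,0]<650)&(X[...,1]<-280);print(rect(X[m]))
cv2.imwrite('pics/s2.png',cv2.resize(p[130:270,60:260,::-1],(700,490)))
E
```

```text
t 2.35 pos [ 556.9 -330.1  166. ] yaw -0.375 tilt [-0.001  0.   ] turn -0.002 dtool [ 0.1 -1.5 82. ] F [ 1.5 -1.1  0.6] gap 46.1 grip 0.0
(array([ 567.2, -331.7]), [np.float64(8.7), np.float64(132.7)], 2.7772)
```

View pics/s2.png

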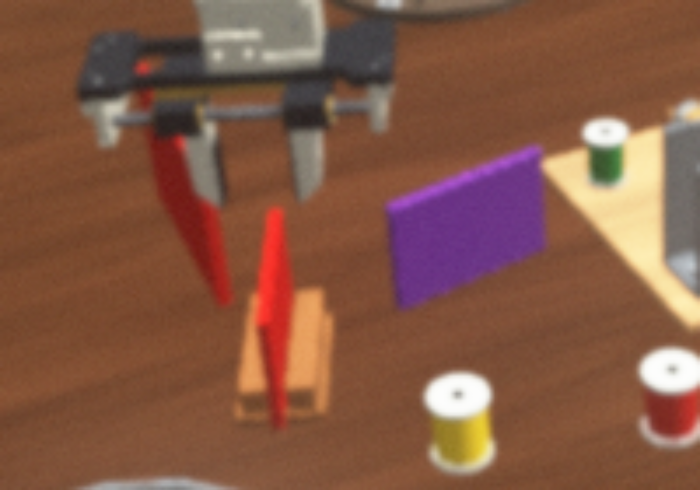

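The crop shows the open fingers at (210,170) and (310,170), straddling the red divider with its top at (278,215). They are aligned, so I descend and grip.

```bash
echo '[{"finger_gap":0.5,"d":[0,-1.5,20]},{"finger_gap":0.5,"d":[0,0,30]},{"finger_gap":0.5,"d":[0,0,32]},{"finger_gap":0.5},{"finger_gap":0.5},{"finger_gap":0.0},{"finger_gap":0.0},{"finger_gap":0.0},{"finger_gap":0.0},{"finger_gap":0.0}]' > m.json && python3 -m creep m.json 30
echo '[{"finger_gap":0.0},{"finger_gap":0.0,"d":[0,0,-20]},{"finger_gap":0.0,"d":[0,0,-45]},{"finger_gap":0.0,"d":[0,0,-45]},{"finger_gap":0.0,"d":[0,0,-45]},{"finger_gap":0.0,"d":[0,0,-20]},{"finger_gap":0.0},{"finger_gap":0.0}]' > m.json && python3 -m creep m.json
python3 -c "
from h import *
togo(490,55.6,84,.018)"
```

```text
clock: 3.4
position: [558.5, -327.8, 83.9]
tool_rot: [[0.931, -0.365, 0.0], [-0.365, -0.931, -0.0], [0.0, 0.0, -1.0]]
ft_force: [-0.2, -0.4, -0.3]
finger_gap: 0.113
grip_force: 0.0
clock: 4.2
position: [558.0, -327.4, 257.8]
tool_rot: [[0.931, -0.365, -0.001], [-0.365, -0.931, 0.0], [-0.001, -0.0, -1.0]]
ft_force: [-0.1, -1.3, -2.3]
finger_gap: 0.082
grip_force: 30.0
t 4.2 pos [ 558.  -327.4  257.8] yaw -0.373 tilt [-0.001  0.   ] turn -0.391 dtool [-202.9 -331.9  174. ] F [-0.1 -1.3 -2.3] gap 7.5 grip 30.0
```

```bash
echo '[{"finger_gap":0,"rz":-0.1},{"finger_gap":0,"rz":-0.1},{"finger_gap":0,"rz":-0.1},{"finger_gap":0,"rz":-0.091},{"finger_gap":0,"d":[-6.1,-30,0]},{"finger_gap":0,"d":[-6.1,-40,0]},{"finger_gap":0,"d":[-6.1,-40,0]},{"finger_gap":0,"d":[-6.1,-40,0]},{"finger_gap":0,"d":[-6.1,-40,0]},{"finger_gap":0,"d":[-6.1,-40,0]}]' > m.json && python3 -m creep m.json >/dev/null
echo '[{"finger_gap":0,"d":[-6.1,-40,0]},{"finger_gap":0,"d":[-6.1,-40,0]},{"finger_gap":0,"d":[-6.1,-40,0]},{"finger_gap":0,"d":[-6.1,-34,0]},{"finger_gap":0},{"finger_gap":0},{"finger_gap":0},{"finger_gap":0}]' > m.json && python3 -m creep m.json
python3 - <<'E'
from h import *
togo(490,55.6,84,.018)
for n in('top','scene'):
    p,d=cap(n,n+'3.png');X=cloud(n,d);z=X[...,2];x,y=X[...,0],X[...,1]
    m=mask(p,'red')&(z>170)&(z<290)&(abs(y-55)<60)&(abs(x-500)<110);print(n,m.sum(),rect(X[m]),np.percentile(z[m],[1,99]))
    for c in('blue','white'):
        m=mask(p,c)&(z>92)&(z<108)&(y>110)&(x>400)&(x<600)&(y<200);print(c,m.sum()); 
        if m.sum()>9:print(rect(X[m]))
E
```

```text
clock: 6.0
position: [490.5, 53.7, 257.8]
tool_rot: [[1.0, 0.015, -0.001], [0.015, -1.0, -0.001], [-0.001, 0.001, -1.0]]
ft_force: [1.1, 0.6, -2.5]
finger_gap: 0.087
grip_force: 30.0
t 6.0 pos [490.5  53.7 257.8] yaw 0.015 tilt [-0.001 -0.001] turn -0.003 dtool [ -0.2  -2.  173.8] F [ 1.1  0.6 -2.5] gap 8.0 grip 30.0Traceback (most recent call last):
  File "<stdin>", line 5, in <module>
    return _quantile_unchecked(
        a, q, axis, out, overwrite_input, method, keepdims, weights)
    return _ureduce(a,
                    func=_quantile_ureduce_func,
    ...<5 lines>...
                    overwrite_input=overwrite_input,
                    method=method)
    r = func(a, **kwargs)
    result = _quantile(arr,
                       quantiles=q,
    ...<2 lines>...
                       out=out,
                       weights=wgt)
    slices_having_nans = np.isnan(arr[-1, ...])
                                  ~~~^^^^^^^^^
IndexError: index -1 is out of bounds for axis 0 with size 0
```

```bash
echo '[{"finger_gap":0,"d":[0,0,30],"rz":-0.003},{"finger_gap":0,"d":[0,0,30]},{"finger_gap":0},{"finger_gap":0}]' > m.json && python3 -m creep m.json
python3 - <<'E'
from h import *
togo(490,55.6,84,.018)
n='scene';p,d=cap(n,n+'3.png');X=cloud(n,d);z=X[...,2];x,y=X[...,0],X[...,1]
m=mask(p,'red')&(z>110)&(z<290)&(abs(y-55)<60)&(abs(x-500)<110);print(n,m.sum(),rect(X[m]),z[m].min(),z[m].max())
for c in('blue','white'):
        m=mask(p,c)&(z>92)&(z<108)&(y>110)&(x>400)&(x<600)&(y<200);print(c,m.sum(),rect(X[m]) if m.sum()>9 else 0)
cv2.imwrite('pics/s3.png',cv2.resize(p[40:230,180:370,::-1],(600,600)))
E
```

```text
clock: 6.45
position: [490.6, 54.6, 198.8]
tool_rot: [[1.0, 0.02, -0.001], [0.02, -1.0, -0.0], [-0.001, 0.0, -1.0]]
ft_force: [0.4, -0.3, -1.2]
finger_gap: 0.086
grip_force: 30.0
t 6.45 pos [490.6  54.6 198.8] yaw 0.02 tilt [-0.001 -0.   ] turn 0.002 dtool [ -0.4  -1.  114.8] F [ 0.4 -0.3 -1.2] gap 7.9 grip 30.0
scene 492 (array([502.7,  55.1]), [np.float64(9.8), np.float64(132.2)], 0.0432) 126.80570129748287 216.8800782402642
blue 92 (array([506.7, 175.3]), [np.float64(9.6), np.float64(123.1)], 0.0252)
white 93 (array([506.3, 131.6]), [np.float64(11.7), np.float64(101.4)], 0.0313)
```

View pics/s3.png

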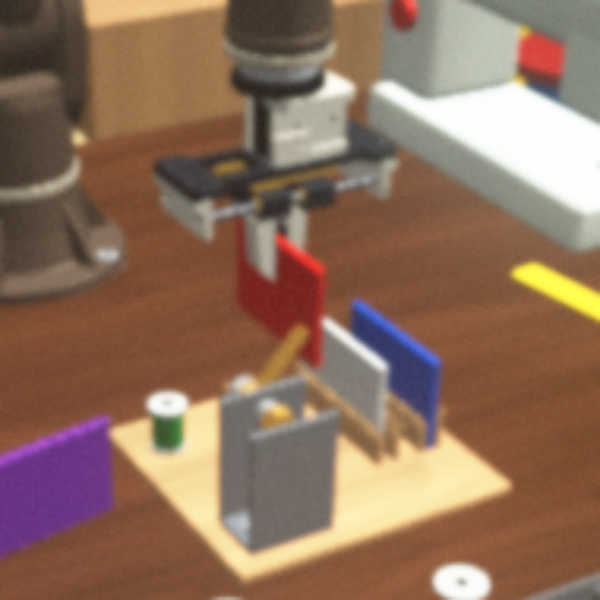

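The crop shows the divider at (285,300), upright above the slot and aligned with white and blue. It clears the raised brass finger at (285,350), so I lower it.

```bash
echo '[{"finger_gap":0,"d":[0,-0.8,20]},{"finger_gap":0,"d":[0,0,30]},{"finger_gap":0,"d":[0,0,15]},{"finger_gap":0,"d":[0,0,10]},{"finger_gap":0,"d":[0,0,10]},{"finger_gap":0,"d":[0,0,10]},{"finger_gap":0,"d":[0,0,8]},{"finger_gap":0,"d":[0,0,6]},{"finger_gap":0,"d":[0,0,4]},{"finger_gap":0}]' > m.json && python3 -m creep m.json
python3 -c "
from h import *
togo(490,55.6,84,.018)"
```

```text
clock: 7.5
position: [490.3, 55.8, 85.1]
tool_rot: [[1.0, 0.021, -0.001], [0.021, -1.0, -0.0], [-0.001, 0.0, -1.0]]
ft_force: [-0.1, -2.7, -1.8]
finger_gap: 0.085
grip_force: 30.0
t 7.5 pos [490.3  55.8  85.1] yaw 0.021 tilt [-0.001 -0.   ] turn 0.003 dtool [-0.3  0.2  1.1] F [-0.1 -2.7 -1.8] gap 7.8 grip 30.0
```

```bash
echo '[{"finger_gap":0,"d":[0,0,2]},{"finger_gap":0,"d":[0,0,1]},{"finger_gap":0}]' > m.json && python3 -m creep m.json
echo '[{"finger_gap":0.3},{"finger_gap":0.3},{"finger_gap":0.3},{"finger_gap":0.3,"d":[0,0,-20]},{"finger_gap":0.3,"d":[0,0,-30]},{"finger_gap":0.3,"d":[0,0,-40]},{"finger_gap":0.3,"d":[0,0,-40]},{"finger_gap":0.3,"d":[0,0,-20]},{"finger_gap":0.3},{"finger_gap":0.3}]' > m.json && python3 -m creep m.json
python3 - <<'E'
from h import *
togo(602.5,-2.5,240,.018)
n='scene';p,d=cap(n);X=cloud(n,d);z=X[...,2];x,y=X[...,0],X[...,1]
m=mask(p,'red')&(z>92)&(z<140)&(abs(y-55)<60)&(abs(x-500)<110);print(n,m.sum(),rect(X[m]),z[m].min(),z[m].max())
cv2.imwrite('pics/s4.png',cv2.resize(p[60:230,180:370,::-1],(600,537)))
E
```

```text
clock: 7.8
position: [490.6, 55.8, 82.8]
tool_rot: [[1.0, 0.021, 0.0], [0.021, -1.0, -0.0], [0.0, 0.0, -1.0]]
ft_force: [-0.5, -1.8, 1.5]
finger_gap: 0.085
grip_force: 30.0
clock: 8.8
position: [490.5, 56.1, 232.4]
tool_rot: [[1.0, 0.021, 0.001], [0.021, -1.0, 0.0], [0.001, -0.0, -1.0]]
ft_force: [-0.2, -0.8, -0.6]
finger_gap: 0.302
grip_force: 0.0
t 8.8 pos [490.5  56.1 232.4] yaw 0.021 tilt [0.001 0.   ] turn 0.003 dtool [110.8  60.9  -7.5] F [-0.2 -0.8 -0.6] gap 27.8 grip 0.0
scene 62 (array([503.1,  58.3]), [np.float64(9.8), np.float64(131.8)], 0.0398) 92.23260647922984 101.74738855311978
```

View pics/s4.png

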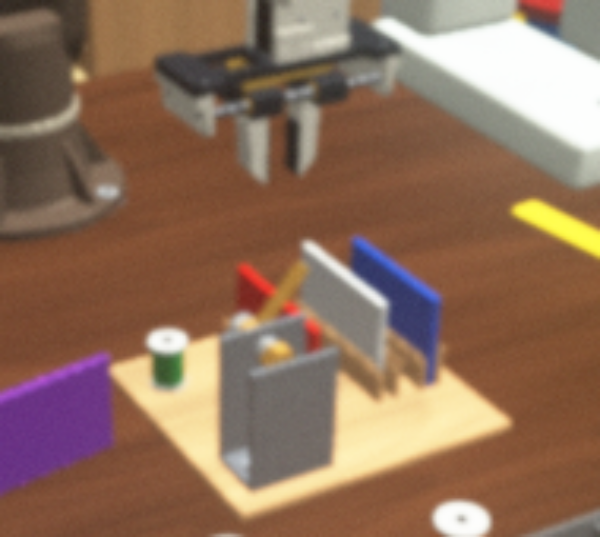

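The crop shows the red divider seated behind the brass finger, top level with its neighbours (about 101.7 mm), and the fingers open and clear above at (280,150).

The rows can't tilt the tool, so I'll press the head's +y corner down with the left fingertip until the latch is level. Then I'll clamp across the corners.

```bash
echo '[{"finger_gap":0.32,"d":[18,12,0]},{"finger_gap":0.32,"d":[25,16,0]},{"finger_gap":0.32,"d":[25,16,0]},{"finger_gap":0.32,"d":[25,16,0]},{"finger_gap":0.32,"d":[17.6,10,0],"rz":-0.003},{"finger_gap":0.32},{"finger_gap":0.32,"d":[0,0,30]},{"finger_gap":0.32,"d":[0,0,30]},{"finger_gap":0.32},{"finger_gap":0.32}]' > m.json && python3 -m creep m.json 60
cat >> h.py <<'E'
def look(fn=None):
    n='scene';p,d=cap(n);X=cloud(n,d);x,y,z=X[...,0],X[...,1],X[...,2]
    m=mask(p,'brass')&(x>540)&(x<572)&(z>95)&(z<175)&(y>-10)&(y<90);T=X[m]
    print('finger',m.sum())
    if m.sum()>5: print('y',T[:,1].min().round(),T[:,1].max().round(),'z',T[:,2].min().round(),T[:,2].max().round(),'angle',np.arctan2(*(lambda q:(q[2]-110,q[1]+2))(T[T[:,1].argsort()[-8:]].mean(0))).round(2))
    if fn: cv2.imwrite('pics/'+fn,cv2.resize(p[100:210,210:330,::-1],(654,600)))
E
python3 -c "
from h import *
togo(602.5,-11.5,145,.018);look('s5.png')"
```

```text
clock: 9.85
position: [601.6, -11.3, 172.0]
tool_rot: [[1.0, 0.024, -0.003], [0.024, -1.0, 0.0], [-0.003, -0.0, -1.0]]
ft_force: [0.7, -0.4, 0.0]
finger_gap: 0.323
grip_force: 0.0
t 9.85 pos [601.6 -11.3 172. ] yaw 0.024 tilt [-0.003  0.   ] turn 0.006 dtool [ 1.   0.2 27. ] F [ 0.7 -0.4  0. ] gap 29.7 grip 0.0
finger 37
y 6.0 24.0 z 124.0 146.0 angle 0.9
```

View pics/s5.png

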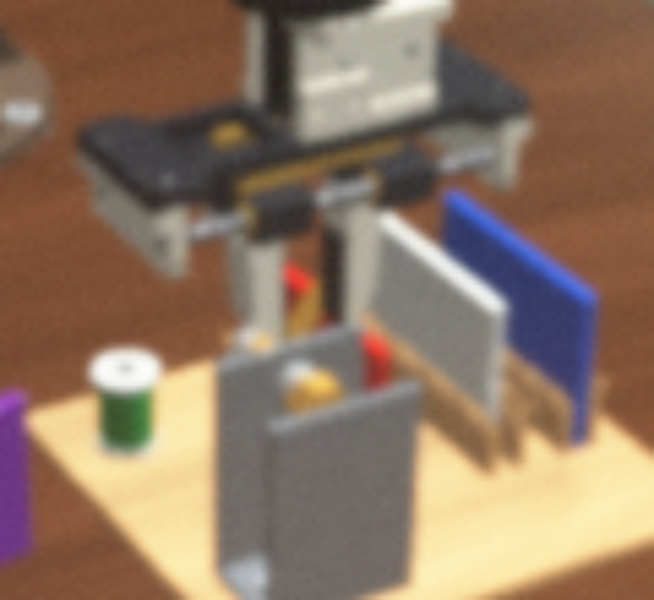

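The crop shows the fingers at (260,290) and (350,270) above the gap, and the brass head at (315,388) between the plates. I descend to touch it.

```bash
echo '[{"finger_gap":0.32,"d":[0,0,13],"rz":-0.005},{"finger_gap":0.32,"d":[0,0,13]},{"finger_gap":0.32},{"finger_gap":0.32},{"finger_gap":0.32}]' > m.json && python3 -m creep m.json | sed -n '2p;4p'
echo '[{"finger_gap":0.32,"d":[0,0,3]},{"finger_gap":0.32},{"finger_gap":0.32}]' > m.json && python3 -m creep m.json | sed -n '2p;4p'
echo '[{"finger_gap":0.32,"d":[0,0,3]},{"finger_gap":0.32},{"finger_gap":0.32}]' > m.json && python3 -m creep m.json | sed -n '2p;4p'
python3 -c "
from h import *
togo(602.5,-11.5,140,.018);look()"
```

```text
position: [602.8, -11.7, 146.8]
ft_force: [-0.9, 0.2, 0.5]
position: [602.6, -11.8, 143.6]
ft_force: [0.1, 0.3, -0.0]
position: [602.7, -11.7, 140.6]
ft_force: [1.1, -0.5, -0.0]
t 11.0 pos [602.7 -11.7 140.6] yaw 0.029 tilt [ 0. -0.] turn 0.011 dtool [-0.2 -0.2  0.6] F [ 1.1 -0.5 -0. ] gap 29.4 grip 0.4
finger 33
y 8.0 23.0 z 124.0 144.0 angle 0.9
```

```bash
echo '[{"finger_gap":0.32,"d":[0,-1,1.5],"rz":-0.01},{"finger_gap":0.32,"d":[0,-1,1.5]},{"finger_gap":0.32}]' > m.json && python3 -m creep m.json | sed -n '2p;4,6p'
echo '[{"finger_gap":0.32,"d":[0,-1,1]},{"finger_gap":0.32,"d":[0,-1,1]},{"finger_gap":0.32}]' > m.json && python3 -m creep m.json | sed -n '2p;4,6p'
python3 -c "
from h import *
look()"
```

```text
position: [602.9, -9.4, 138.4]
ft_force: [-1.6, -0.3, 9.7]
finger_gap: 0.322
grip_force: 4.5
position: [602.9, -7.7, 136.5]
ft_force: [-1.4, -0.1, 10.1]
finger_gap: 0.321
grip_force: 4.0
finger 16
y 12.0 29.0 z 122.0 130.0 angle 0.58
```

```bash
echo '[{"finger_gap":0.32,"d":[0,-0.9,1.2]},{"finger_gap":0.32,"d":[0,-0.8,1.3]},{"finger_gap":0.32}]' > m.json && python3 -m creep m.json | sed -n '2p;4,6p'
echo '[{"finger_gap":0.32,"d":[0,-0.4,1]},{"finger_gap":0.32,"d":[0,-0.3,1]},{"finger_gap":0.32}]' > m.json && python3 -m creep m.json | sed -n '2p;4,6p'
python3 -c "
from h import *
look()"
```

```text
position: [603.0, -6.0, 134.0]
ft_force: [-1.4, -0.8, 9.0]
finger_gap: 0.321
grip_force: 4.1
position: [603.0, -5.2, 132.2]
ft_force: [-1.9, -0.7, 10.7]
finger_gap: 0.316
grip_force: 4.3
finger 5
```

```bash
echo '[{"finger_gap":0.32,"d":[0,-0.3,1]},{"finger_gap":0.32,"d":[0,-0.2,1]},{"finger_gap":0.32}]' > m.json && python3 -m creep m.json | sed -n '2p;4,6p'
python3 - <<'E'
from h import *
for n,(a,b,c,e) in dict(scene=(100,210,210,330),top=(120,220,170,280)).items():
    p,d=cap(n);X=cloud(n,d);x,y,z=X[...,0],X[...,1],X[...,2]
    m=mask(p,'brass')&(x>535)&(x<575)&(z>95)&(z<175)&(y>-20)&(y<90);T=X[m][X[m][:,1].argsort()];print(n,T[::max(1,len(T)//12)].round())
    q=cv2.resize(p[a:b,c:e,::-1],(400,400)); out=q if n=='scene' else np.hstack([out,q])
cv2.imwrite('pics/s6.png',out)
E
```

```text
position: [602.0, -4.8, 128.7]
ft_force: [-0.5, -0.5, 0.3]
finger_gap: 0.317
grip_force: 0.3
scene [[567.  11. 129.]
 [573.  14. 131.]
 [567.  14. 128.]
 [557.  28. 149.]
 [555.  32. 150.]
 [558.  33. 157.]]
top []
```

View pics/s6.png

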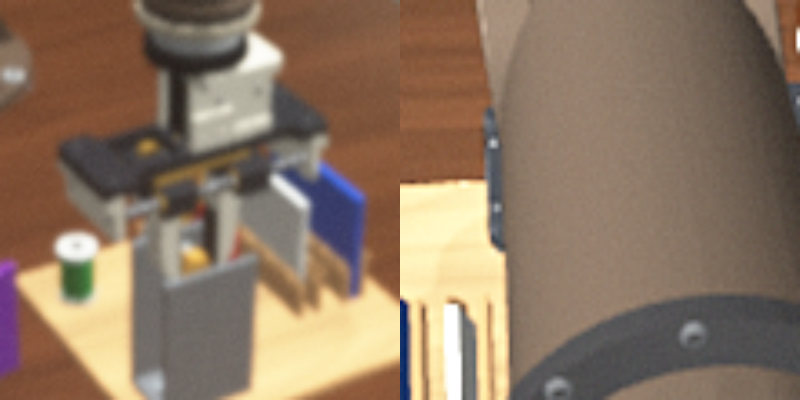

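The crop shows the head at (193,258) between the fingers, and the brass finger raised again at about (210,225). The tip slipped past the corner after I overdrove to the lower stop. I'll lift and redo it, staying further inward and stopping at about z=132.5.

```bash
echo '[{"finger_gap":0.32,"d":[0,0,-8]},{"finger_gap":0.32,"d":[0,0,-7]},{"finger_gap":0.32,"d":[0,7,0]},{"finger_gap":0.32},{"finger_gap":0.32},{"finger_gap":0.32,"d":[0,0,3]},{"finger_gap":0.32}]' > m.json && python3 -m creep m.json | sed -n '2,6p'
cat >> h.py <<'E'
def tip():
    n='scene';p,d=cap(n);X=cloud(n,d);x,y,z=X[...,0],X[...,1],X[...,2]
    h=cv2.cvtColor(p,cv2.COLOR_RGB2HSV).astype(int)
    m=(h[...,0]>10)&(h[...,0]<30)&(h[...,1]>100)&(x>540)&(x<573)&(z>100)&(z<175)&(y>-10)&(y<90);T=X[m];print('tip',len(T),T[T[:,1].argsort()].round().tolist()[-6:])
    return p
E
python3 -c "
from h import *
togo(602.5,-11.5,140,.018);tip()"
```

```text
position: [602.6, -11.9, 140.6]
tool_rot: [[0.999, 0.039, -0.0], [0.039, -0.999, -0.0], [-0.0, 0.0, -1.0]]
ft_force: [0.7, -0.2, -0.3]
finger_gap: 0.319
grip_force: 0.1
t 13.45 pos [602.6 -11.9 140.6] yaw 0.039 tilt [-0. -0.] turn 0.021 dtool [-0.1 -0.4  0.6] F [ 0.7 -0.2 -0.3] gap 29.4 grip 0.1
tip 36 [[567.0, 20.0, 139.0], [567.0, 20.0, 129.0], [565.0, 21.0, 140.0], [561.0, 23.0, 141.0], [560.0, 24.0, 143.0], [559.0, 24.0, 145.0]]
```

```bash
echo '[{"finger_gap":0.32,"d":[0,-1,1.5],"rz":0.02},{"finger_gap":0.32,"d":[0,-1,1.5]},{"finger_gap":0.32},{"finger_gap":0.32,"d":[0,-1,1]},{"finger_gap":0.32,"d":[0,-1,1]},{"finger_gap":0.32},{"finger_gap":0.32,"d":[0,-0.9,1.2]},{"finger_gap":0.32,"d":[0,-0.8,1.3]},{"finger_gap":0.32}]' > m.json && python3 -m creep m.json | sed -n '2p;4,6p'
python3 -c "
from h import *
tip()"
echo '[{"finger_gap":0.32,"d":[0,0,1]},{"finger_gap":0.32}]' > m.json && python3 -m creep m.json | sed -n '2p;4,6p'
python3 -c "
from h import *
p=tip()
cv2.imwrite('pics/s7.png',cv2.resize(p[120:210,220:330,::-1],(733,600)))"
```

```text
position: [602.6, -6.0, 134.3]
ft_force: [-2.9, -0.9, 9.4]
finger_gap: 0.32
grip_force: 4.1
tip 17 [[565.0, 63.0, 129.0], [564.0, 63.0, 132.0], [564.0, 64.0, 125.0], [563.0, 64.0, 134.0], [566.0, 66.0, 132.0], [565.0, 66.0, 128.0]]
position: [602.6, -5.7, 133.4]
ft_force: [-3.5, -0.6, 10.5]
finger_gap: 0.324
grip_force: 4.4
tip 15 [[562.0, 63.0, 100.0], [565.0, 63.0, 129.0], [567.0, 65.0, 126.0], [566.0, 66.0, 122.0], [565.0, 66.0, 128.0], [559.0, 67.0, 128.0]]
```

View pics/s7.png

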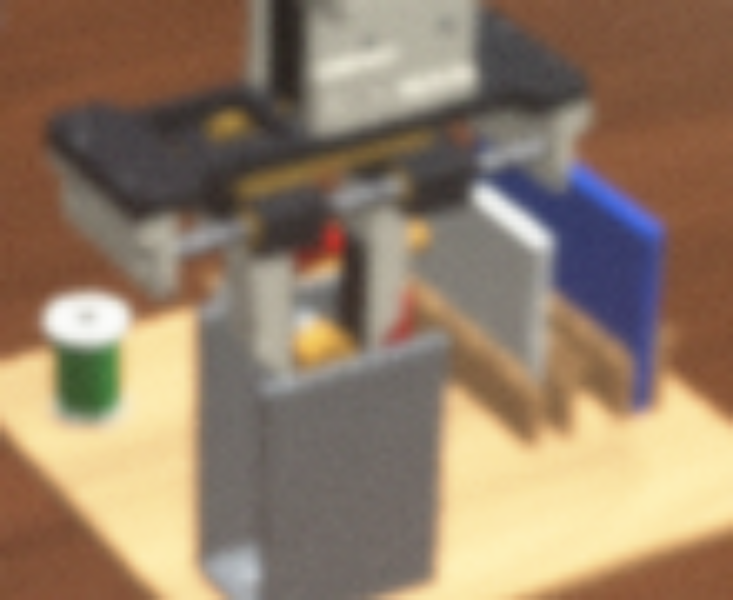

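The crop shows the finger tip at (415,235) over the red divider, at about z=128, so the latch is near 0.2. The head is held by the left fingertip. I keep going straight down.

```bash
for i in 1 ; do echo '[{"finger_gap":0.32,"d":[0,0,1]},{"finger_gap":0.32}]' > m.json && python3 -m creep m.json | sed -n '2p;4,6p'; done
python3 -c "
from h import *
tip()"
echo '[{"finger_gap":0.32,"d":[0,0.2,0.8]},{"finger_gap":0.32}]' > m.json && python3 -m creep m.json | sed -n '2p;4,6p'
python3 -c "
from h import *
tip()"
```

```text
position: [602.6, -5.4, 132.5]
ft_force: [-3.5, 0.2, 9.7]
finger_gap: 0.317
grip_force: 4.6
tip 11 [[568.0, 65.0, 118.0], [563.0, 65.0, 122.0], [563.0, 65.0, 124.0], [566.0, 66.0, 122.0], [563.0, 68.0, 118.0], [562.0, 68.0, 123.0]]
position: [602.6, -5.3, 131.7]
ft_force: [-4.2, 1.0, 10.5]
finger_gap: 0.322
grip_force: 4.8
tip 9 [[563.0, 65.0, 122.0], [566.0, 66.0, 120.0], [566.0, 66.0, 114.0], [566.0, 67.0, 116.0], [562.0, 69.0, 120.0], [564.0, 70.0, 115.0]]
```

```bash
echo '[{"finger_gap":0.32,"d":[0,0.1,0.6]},{"finger_gap":0.32}]' > m.json && python3 -m creep m.json | sed -n '2p;4,6p'
python3 -c "
from h import *
tip()"
echo '[{"finger_gap":0.305,"d":[0,-0.6,0]},{"finger_gap":0.29,"d":[0,-0.6,0]},{"finger_gap":0.28}]' > m.json && python3 -m creep m.json 40| sed -n '2p;4,6p'
python3 -c "
from h import *
tip()"
```

```text
position: [602.6, -5.2, 131.2]
ft_force: [-3.5, 2.2, 11.3]
finger_gap: 0.319
grip_force: 5.0
tip 9 [[562.0, 66.0, 115.0], [567.0, 66.0, 111.0], [560.0, 66.0, 117.0], [566.0, 67.0, 113.0], [565.0, 67.0, 116.0], [562.0, 68.0, 117.0]]
position: [602.6, -3.5, 131.2]
ft_force: [-4.4, 2.4, 12.5]
finger_gap: 0.282
grip_force: 5.6
tip 8 [[563.0, 65.0, 119.0], [564.0, 65.0, 110.0], [568.0, 65.0, 112.0], [563.0, 68.0, 118.0], [563.0, 68.0, 112.0], [563.0, 68.0, 115.0]]
```

```bash
echo '[{"finger_gap":0.27,"d":[0,-0.3,0]},{"finger_gap":0.26,"d":[0,-0.2,0]},{"finger_gap":0.26}]' > m.json && python3 -m creep m.json 25| sed -n '2p;4,6p'
python3 -c "
from h import *
tip()"
echo '[{"finger_gap":0.24},{"finger_gap":0.24}]' > m.json && python3 -m creep m.json | sed -n '2p;4,6p'
python3 -c "
from h import *
tip()"
```

```text
position: [602.6, -2.8, 131.3]
ft_force: [-3.4, 3.9, 11.9]
finger_gap: 0.262
grip_force: 11.6
tip 9 [[563.0, 65.0, 115.0], [563.0, 65.0, 118.0], [567.0, 65.0, 118.0], [565.0, 67.0, 119.0], [565.0, 67.0, 110.0], [561.0, 70.0, 110.0]]
position: [602.6, -2.8, 131.2]
ft_force: [-4.0, 3.2, 10.8]
finger_gap: 0.255
grip_force: 24.0
tip 12 [[563.0, 63.0, 101.0], [569.0, 64.0, 119.0], [569.0, 65.0, 116.0], [566.0, 66.0, 120.0], [561.0, 66.0, 117.0], [566.0, 66.0, 111.0]]
```

```bash
cat >> h.py <<'E'
def avg(n=5):
    D=[];P=[]
    for _ in range(n):
        p,d=cap('scene');P.append(p.astype(float));D.append(d)
    p=np.mean(P,0).astype(np.uint8);d=np.median(D,0);X=cloud('scene',d);x,y,z=X[...,0],X[...,1],X[...,2]
    h=cv2.cvtColor(p,cv2.COLOR_RGB2HSV).astype(int)
    m=(h[...,0]>10)&(h[...,0]<30)&(h[...,1]>90)&(x>540)&(x<575)&(z>98)&(z<175)&(y>45)&(y<90)
    v,u=np.nonzero(m)
    for a,b in zip(v,u): print((b,a),X[a,b].round(1),h[a,b])
    K,e,R=cal('scene')
    for q in [(556,68,114),(556,68,106),(556,50,114),(550,68,114),(562,68,114)]:
        c=R.T@(np.array(q)+[2,1,0]-e);print(q,(K@c/c[2])[:2].round(1))
    return p
E
python3 - <<'E'
from h import *
p=avg();togo(602.5,-2.2,129,.018)
cv2.imwrite('pics/s8.png',cv2.resize(p[140:200,250:320,::-1],(700,600),interpolation=cv2.INTER_NEAREST))
E
```

```text
(np.int64(282), np.int64(157)) [559.4  67.2 116. ] [ 20 120 221]
(np.int64(283), np.int64(157)) [562.9  68.1 117.6] [ 19 116 200]
(np.int64(281), np.int64(158)) [563.9  61.4 116.8] [ 20 109 225]
(np.int64(282), np.int64(158)) [564.4  64.2 116.3] [ 20 135 229]
(np.int64(283), np.int64(158)) [566.1  66.2 116.7] [ 19 134 210]
(np.int64(284), np.int64(158)) [566.9  68.8 116.4] [ 18  98 171]
(np.int64(281), np.int64(159)) [567.8  59.1 116.5] [ 19 114 211]
(np.int64(282), np.int64(159)) [566.9  62.8 115. ] [ 19 143 214]
(np.int64(283), np.int64(159)) [565.7  66.6 113.3] [ 19 138 194]
(np.int64(284), np.int64(159)) [568.7  67.8 114.6] [ 18  98 161]
(np.int64(281), np.int64(160)) [565.8  60.4 112. ] [ 18 110 188]
(np.int64(282), np.int64(160)) [564.9  64.1 110.5] [ 18 133 184]
(np.int64(283), np.int64(160)) [567.6  65.5 111.5] [ 18 121 171]
(np.int64(281), np.int64(161)) [566.4  60.2 109.3] [ 17  98 179]
(np.int64(281), np.int64(163)) [561.8  63.4  99.9] [ 11 111 188]
(556, 68, 114) [282.3 157.3]
(556, 68, 106) [282.2 159.9]
(556, 50, 114) [276.4 158.9]
(550, 68, 114) [281.1 156.3]
(562, 68, 114) [283.5 158.3]
t 16.65 pos [602.6  -2.8 131.2] yaw 0.019 tilt [0.001 0.002] turn 0.001 dtool [-0.1 -0.6  2.2] F [-2.9  4.3 11.2] gap 23.1 grip 24.0
```

View pics/s8.png

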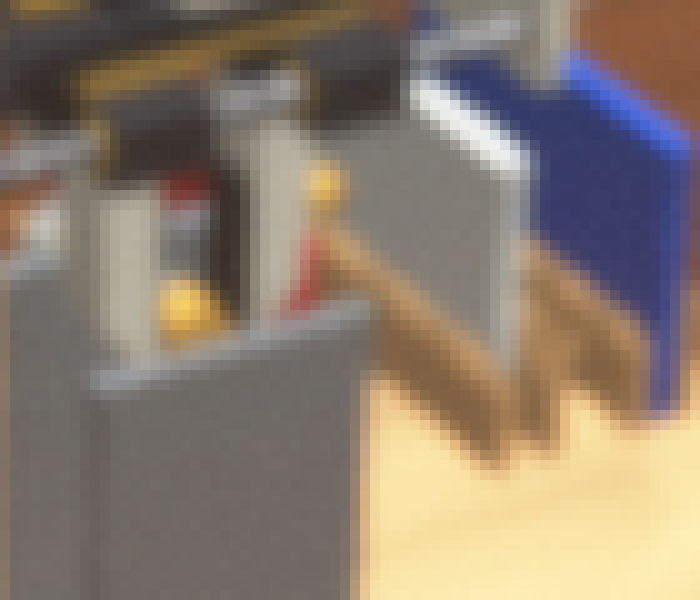

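The crop shows the brass tip at (325,185), level just above the end of the red divider, at the pixels predicted for a level finger. The head is clamped at (185,305). I check that it holds still.

```bash
echo '[{"finger_gap":0.24},{"finger_gap":0.24},{"finger_gap":0.24},{"finger_gap":0.24},{"finger_gap":0.24},{"finger_gap":0.24},{"finger_gap":0.24},{"finger_gap":0.24}]' > m.json && python3 -m creep m.json | sed -n '2p;4,6p'
python3 -c "
from h import *
avg();togo(602.5,-2.2,129,.018)" | grep -v '^(5'
```

```text
position: [602.6, -2.8, 131.2]
ft_force: [-2.7, 3.5, 11.8]
finger_gap: 0.25
grip_force: 24.0
(np.int64(282), np.int64(157)) [560.2  66.7 116.5] [ 20 121 220]
(np.int64(283), np.int64(157)) [562.5  68.4 117.3] [ 19 115 201]
(np.int64(281), np.int64(158)) [563.8  61.4 116.8] [ 20 108 225]
(np.int64(282), np.int64(158)) [564.4  64.2 116.3] [ 20 135 229]
(np.int64(283), np.int64(158)) [568.3  64.8 118.2] [ 19 134 210]
(np.int64(284), np.int64(158)) [567.8  68.2 117. ] [ 18  97 169]
(np.int64(281), np.int64(159)) [565.3  60.6 114.7] [ 19 115 212]
(np.int64(282), np.int64(159)) [567.6  62.3 115.5] [ 19 142 213]
(np.int64(283), np.int64(159)) [564.5  67.3 112.5] [ 19 139 194]
(np.int64(284), np.int64(159)) [566.7  69.1 113.2] [ 18  97 161]
(np.int64(281), np.int64(160)) [567.7  59.3 113.3] [ 18 111 189]
(np.int64(282), np.int64(160)) [566.6  63.  111.7] [ 18 135 185]
(np.int64(283), np.int64(160)) [567.7  65.4 111.6] [ 18 120 170]
(np.int64(281), np.int64(161)) [565.6  60.7 108.8] [ 17 100 179]
(np.int64(281), np.int64(163)) [560.8  64.   99.2] [ 11 111 188]
t 17.7 pos [602.7  -2.8 131.2] yaw 0.019 tilt [0.001 0.002] turn 0.001 dtool [-0.1 -0.6  2.2] F [-2.7  4.1 11.2] gap 23.1 grip 24.0
```

The latch is steady and level, and the grip is holding, so I hand the job in.

```bash
python3 -c "
from h import *
print(job.job_done())"
```

```text
the job is handed in; nothing more can be done
None
```

The job is handed in, with no verdict returned: the red divider is seated in the slot and released, the latch is level by the camera to within about 0.05 rad, and the arm is still gripping the bolt head at 24 N; since the tool couldn't tilt, I pressed the head round with one fingertip (it slipped once, redone) and clamped it near its corners.

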